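# Slide the size pot onto the heat and hold the safety lever

## Task

Warm the gilder's size: slide the blue lidded pot across the hotplate, without lifting or tipping it, from the blue ring until its base sits wholly inside the orange ring, and let go of it. Then press the red paddle of the spring-loaded safety lever down until its arm is level (never all the way down to its stop) and finish still holding it level by pushing on it. Leave everything else where it stands.

Things in the scene. Friction and masses are not known exactly. Their poses are not given: they have to be found in the camera images.
- hob: White twin hotplate, fixed, 220 mm (x) by 380 mm (y), flat dark top 60 mm above the table. Origin under its centre at table height, z up; its two rings lie side by side along its y axis, 180 mm apart. Position and yaw vary.
- ring_heat: Orange painted ring (outer diameter 160 mm) round a dark disc, flat on the hotplate's top: where the pot must go. Flush, nothing to catch on. Origin at its centre on the hotplate's top. It may be the left or the right one.
- ring_rest: Blue painted ring of the same size, flat on the hotplate's top: where the pot stands at first (up to 12 mm off its centre). Origin at its centre on the hotplate's top.
- pot: Blue enamel pot with white lid locked on (one rigid piece, about 0.6 kg, mass and friction vary; its smooth base slides with 1 to 3 N). Origin at the centre of its underside, z up. Base diameter 130 mm, lid rim diameter 142 mm, lid 55 to 69 mm above the origin; on the pot's axis a black upright cylindrical lid knob, 30 mm diameter, from 77 to 103 mm above the origin. Two white loop handles reach 97 mm from the axis along its +y and -y, 42 mm above the origin.
- lever_base: Grey foot of the safety lever, fixed, on the left or the right of the hotplate. Its foot plate is 240 by 80 mm, 14 mm thick; two steel cheeks at the hinge reach 123 mm above the table. Origin on the table right under the hinge; the lever arm points along its -x (roughly to the robot). A white plate on its +y side carries a green mark at level and a red one below. Position and yaw vary.
- lever_hinge (a point): The lever's hinge axis (along lever_base's y), 100 mm above the table.
- paddle_top (a point): Centre of the upper face of the red paddle, 50 mm (along the arm) by 44 mm, 12 mm thick; the paddle's middle is 120 mm from the hinge along the arm and this point 6 mm above the arm's centre line. Released it is about 147 mm above the table, with the arm level 106 mm.
- deadman (a joint): Angle of the lever in rad: 0 released (arm rising 0.35 rad towards the paddle), 0.35 with the arm level, 0.70 at the bottom stop. It springs back: about 2 to 3 N on the paddle starts it, about 7 N holds it level, about 12 N reaches the stop.
- books: Fixed stack of three books, 210 by 150 mm, 70 mm high, on the other side of the hotplate from the lever; only in the way. Origin under its centre.
- pigment_red: Loose jar with a red label, 50 mm diameter, 70 mm tall, between robot and hotplate; leave alone. Origin under its centre.
- pigment_yellow: Loose jar with a yellow label, 50 mm diameter, 70 mm tall, beyond the hotplate; leave alone. Origin under its centre.
- paperweight: Loose brass paperweight, 48 mm diameter, 50 mm tall, standing on the books; leave alone. Origin under its centre.
- palette_knife: Loose palette knife 280 mm long, lying flat near the robot, in front of the hotplate; leave alone. Origin under it.
Not all that is in view belongs to the job. Leave any purple look-alike of the pot alone.

How it is judged:
By the outcome, as a careful person would: the job done as asked, in the order asked, and still so for the second after the job is handed in, while the arm keeps its last pose, push and grip.
It also fails if it takes over 45 s, if anything falls off the work surface, if the arm or the gripper's body presses on something with over 40 N, if the wrist force passes 120 N, or if a joint passes its speed limit or range.

## Robot

A 7-joint arm with a two-finger parallel gripper is mounted at the origin on the work surface. World frame = base frame: x ahead of the robot, y to its left, z up, the work surface at z = 0. Lengths are in m, angles in rad, forces in N, time in s.
With the tool pointing down it reaches from about 0.4 to 0.75 m from the base axis. Payload 19.5 kg.
Tool frame: the origin (TCP) lies at the very end of the fingers, on their centre line; the grasp point (between the pads) lies 19 mm behind it; z points along the fingers, y is the line along which they close (so a half turn about z gives the same grasp; the last joint's range is limited). The gripper opens to 85 mm and grips with 20 to 120 N. Pads are 22 mm wide; open, the fingers measure 114 mm over their backs; the gripper's body (76 mm by 85 mm) begins 54 mm behind the grasp point. The pads swing forward as they close: fully open they stand 13 mm farther back than shut.
Start: joints at [-0.042, 0.707, -0.028, 1.485, 0.022, 0.951, -0.075], TCP at [0.575, 0, 0.231] pointing down, gripper open.
Joint ranges: [-2.71, 2.71], [-0.32, 2.16], [-1.57, 1.52], [0, 2.45], [-1.46, 4.6], [0, 2.02], [-2.83, 2.83]. Speed limits (rad/s): [1.89, 1.89, 2.57, 2.57, 3.01, 3.01, 3.01].

## Interface

Orientations are given as a rotation vector (axis times angle).
In Python, from plant import r, imaging gives the robot as it stands. The module is installed in compiled form; this text tells all that it offers.
- The arm moves only by the shell command python3 -m inch 'ROWS' [OPENING] [FORCE]. ROWS is JSON, a list of rows, each an object of numbers: "dx", "dy", "dz": the shift along the tool's x, y, z in m; "wx", "wy", "wz": the turn, a rotation vector about the tool's x, y, z in degrees. In form: [{"dx": .., "dy": .., "dz": .., "wx": .., "wy": .., "wz": ..}, ...]. A call has 1 to 8 rows; each row shifts and turns the commanded pose from where the row before left it, along the tool's axes as they then stand; what a row does not reach is not made up. A row lasts 1/10 s, in which the tool goes at most 50 mm and 8.59 degrees, less where a joint would pass 70% of its speed; a pose out of reach is approached as far as the arm can. A call is refused whole if a number of a shift passes 0.05 or a number of a turn 8.59, either way. A call with a gripper value outside its range is refused whole. OPENING is the opening, from -1 (shut) to 1 (fully open), set as the call begins (- or left out, the last holds). The fingers move at their own pace and stop on an object; FORCE is the grip in N (left out, the last holds). Time passes only in rows, so rows that do not move let the fingers close. It gives the time, the measured TCP pose, the force, the opening and the grip force at its end, in the units of the state.
- r.state(): the state, without advancing time (a new reading comes with each control period).
- imaging.read_camera(name): name is "scene" or "side" or "wrist"; returns (picture, depth): 384x512x3 uint8, red, green, blue; 384x512 float32, m along the optical axis (not along the pixel's ray), 0 where there is no reading.
- imaging.camera_params(name): a dict with "intrinsics" (3x3 intrinsics, pixels), "pose" (4x4, takes a point from camera to world coordinates). Camera axes: x right, y down, z forward; pixel columns grow to the right and rows downward; lengths in m; the calibration is good to about 2 mm. A picture is of the moment at which its call begins: read the wrist's pose just before it. camera_params takes no time and is no camera call; for the wrist camera it gives the pose at the moment of the call.
- r.close_job(): hands the job in; it is judged then, once.
The state is a dict: "time": time; "q": joint angles; "qvel": joint speeds; "tau": joint torques, N m; "ee_pos": TCP position; "ee_rot": TCP orientation; "wrist_force": force on the tool from outside, world axes, zero at the start; "ft_torque": the same for the moment, N m; "opening": opening from 0.0 (shut) to 1.0 (fully open); "grip_force": force on a finger pad.
Only numpy, scipy, OpenCV 4.12 (cv2) and the standard library are available. Lean on these libraries where they do the work, as an engineer would, in place of code of your own. Each camera call takes 0.05 s, during which the arm holds its last target. There are 200 camera calls.

## Working session

There is one attempt and no reset: what is moved stays moved. The work goes in short steps, Python scripts to look and compute and a shell command to move; the robot and the scene stay as the last step left them, time stands still between calls to the robot, and variables do not carry over. Pictures are saved under pics/ and viewed, at most 10 in all, crops included, and the job is handed in when it is done.

```bash
mkdir -p pics; cat > h.py <<'E'
import numpy as np, cv2
from plant import r, imaging
def shot(n,f):
    p=imaging.camera_params(n); im,d=imaging.read_camera(n)
    cv2.imwrite('pics/'+f+'.png',im[:,:,::-1]); np.savez('pics/'+f+'.npz',im=im,d=d,K=p['intrinsics'],T=p['pose'])
    return im,d,p['intrinsics'],p['pose']
def load(f):
    z=np.load('pics/'+f+'.npz'); return z['im'],z['d'],z['K'],z['T']
def onplane(uv,z,K,T):
    uv=np.atleast_2d(uv).astype(float); K=np.array(K);T=np.array(T)
    d=np.c_[uv,np.ones(len(uv))]@np.linalg.inv(K).T@T[:3,:3].T
    o=T[:3,3]; return o+d*((z-o[2])/d[:,2])[:,None]
def cloud(d,K,T):
    v,u=np.indices(d.shape); P=np.stack([(u-K[0,2])*d/K[0,0],(v-K[1,2])*d/K[1,1],d],-1)
    return P@T[:3,:3].T+T[:3,3]
E
python3 - <<'E'
from h import *
a=shot('scene','scene0')[0]; b=shot('side','side0')[0]
s=r.state(); print(s)
for n in('scene','side','wrist'): print(np.round(imaging.camera_params(n)['pose'],3))
E
```

```text
{'time': 0.1, 'q': array([-0.04169683,  0.70703791, -0.02762686,  1.48496286,  0.02194678,
        0.95092103, -0.07548551]), 'qvel': array([-0.00084941, -0.00224419,  0.00024481, -0.00192207, -0.001195  ,
        0.00263303, -0.00148602]), 'tau': array([-1.01652397e-04, -8.84291911e+01,  1.23564016e+00, -2.36457235e+01,
        1.69519259e-02,  4.99342714e-03, -1.35922505e-06]), 'ee_pos': array([5.74748972e-01, 1.58267789e-05, 2.30873254e-01]), 'ee_rot': array([-2.22093201e+00, -2.22090391e+00,  1.12450945e-03]), 'wrist_force': array([-0.68910957,  0.02933191, -0.14440732]), 'ft_torque': array([-0.00230587, -0.00675334, -0.0285929 ]), 'grip_force': 0.0, 'opening': 0.9981152321783892}
[[-0.045  0.549 -0.834  1.555]
 [ 0.999  0.008 -0.049  0.058]
 [-0.02  -0.836 -0.549  0.805]
 [ 0.     0.     0.     1.   ]]
[[-0.978 -0.131  0.161  0.261]
 [-0.207  0.53  -0.822  1.16 ]
 [ 0.023 -0.838 -0.545  0.889]
 [ 0.     0.     0.     1.   ]]
[[ 1.    -0.001 -0.     0.575]
 [-0.001 -0.951 -0.308  0.079]
 [-0.     0.308 -0.951  0.374]
 [ 0.     0.     0.     1.   ]]
```

View pics/scene0.png

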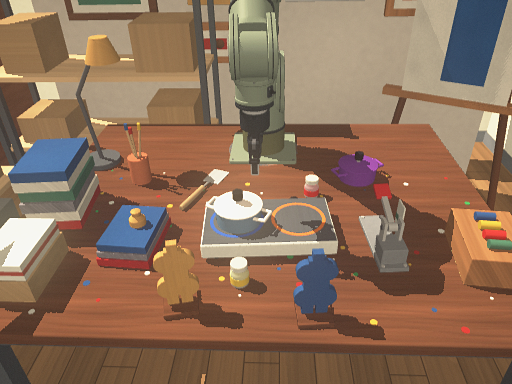

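View pics/side0.png

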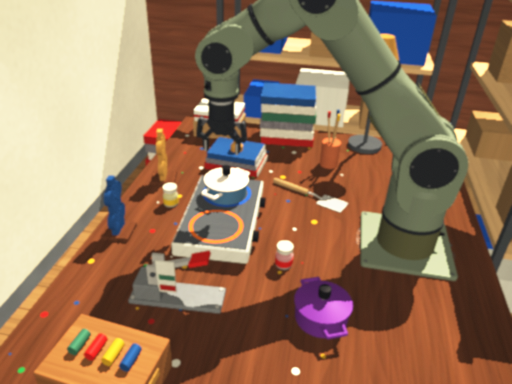

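The scene view shows the following (pixels are scene view unless noted):
- Blue pot with white lid at (238,208), on the blue ring.
- Purple look-alike pot at (358,168).
- Orange ring at (299,219).
- Red paddle at (382,191), with the lever foot at (388,245).

In the side view the pot is at (225,185), the ring at (216,227) and the paddle at (200,259).

What could be taken for the pot: the blue-white pot (238,208) or the purple pot (358,168). I choose the first, because it is blue with a white lid and stands on the hotplate's blue ring.

```bash
cat > m.py <<'E'
from h import *
out=[]
for f,pb,ob,rb in(('scene0',(205,180,275,240),(265,195,335,245),(370,180,395,212)),('side0',(190,160,262,210),(180,200,255,250),(178,248,216,270))):
    im,d,K,T=load(f); h=cv2.cvtColor(im,cv2.COLOR_RGB2HSV).astype(int); P=cloud(d,K,T)
    def msk(b,c):
        m=np.zeros(d.shape,bool); m[b[1]:b[3],b[0]:b[2]]=1; return m&c
    m=msk(ob,(h[...,0]<22)&(h[...,0]>5)&(h[...,1]>150)&(h[...,2]>150)&(abs(P[...,2]-.06)<.012))
    v,u=np.nonzero(m); X=onplane(np.c_[u,v],.06,K,T)
    e=X[:,:2]; A=np.c_[2*e,np.ones(len(e))]; s=np.linalg.lstsq(A,(e**2).sum(1),rcond=None)[0]
    print(f,'orange',m.sum(),s[:2],np.sqrt(s[2]+s[:2]@s[:2]), 'depth z',np.median(P[m][:,2]))
    m=msk(pb,(h[...,2]<70)&(P[...,2]>.13)&(P[...,2]<.172)); q=P[m]; t=q[q[:,2]>.155]
    v,u=np.nonzero(m); print('knob',m.sum(),u.min(),u.max(),v.min(),v.max(),q.mean(0),'top',t.mean(0),q[:,2].max())
    m=msk(pb,(P[...,2]>.118)&(P[...,2]<.135)); q=P[m]
    (c,rr)=cv2.minEnclosingCircle(q[:,:2].astype(np.float32)); print('lid',m.sum(),c,rr)
    m=msk(pb,(P[...,2]>.09)&(P[...,2]<.107)&(h[...,1]<60)); print('handles',[ (x.mean(0)) for x in [P[m][P[m][:,1]>c[1]+.07],P[m][P[m][:,1]<c[1]-.07]] if len(x)])
    m=msk(rb,((h[...,0]<6)|(h[...,0]>172))&(h[...,1]>150)&(P[...,2]>.1)&(P[...,2]<.19)); q=P[m]
    print('paddle',m.sum(),q.mean(0),q.min(0),q.max(0))
    # hob top: dark/any at z=.06
    m=(abs(P[...,2]-.06)<.008)&(P[...,0]>.4)&(P[...,0]<.95)&(abs(P[...,1])<.3); q=P[m]
    print('hob',cv2.minAreaRect(q[:,:2].astype(np.float32)))
    # cheeks
    m=(P[...,2]>.108)&(P[...,2]<.13)&(P[...,1]>.2)&(P[...,1]<.45)&(P[...,0]>.5)&(P[...,0]<1); q=P[m]
    print('cheek',m.sum(),q.mean(0),q.min(0),q.max(0))
    m=(P[...,2]>.009)&(P[...,2]<.019)&(P[...,1]>.2)&(P[...,1]<.45)&(P[...,0]>.5)&(P[...,0]<1); q=P[m]
    print('foot',m.sum(),cv2.minAreaRect(q[:,:2].astype(np.float32)))
im=load('scene0')[0]; cv2.imwrite('pics/c.png',cv2.resize(im[150:280,190:430],None,fx=3.3,fy=3.3,interpolation=cv2.INTER_CUBIC)[:,:,::-1])
E
python3 m.py
```

```text
scene0 orange 310 [0.56092014 0.12067235] 0.07520329101053057 depth z 0.06275042876063275Traceback (most recent call last):
  File "m.py", line 12, in <module>
    v,u=np.nonzero(m); print('knob',m.sum(),u.min(),u.max(),v.min(),v.max(),q.mean(0),'top',t.mean(0),q[:,2].max())
                                            ~~~~~^^
    return umr_minimum(a, axis, None, out, keepdims, initial, where)
ValueError: zero-size array to reduction operation minimum which has no identity
```

```bash
python3 - <<'E'
s=open('m.py').read()
a=s.index("    m=msk(pb,(h[...,2]<70)"); b=s.index("    m=msk(pb,(P[...,2]>.118)")
s=s[:a]+"""    kb=(228,184,248,206) if f=='scene0' else (216,163,238,186)
    m=msk(kb,h[...,2]<70); n,L,st,ce=cv2.connectedComponentsWithStats(m.astype(np.uint8)); i=1+st[1:,4].argmax()
    print('knob',st[i],ce[i],'axis@mid',onplane(ce[i],.150,K,T),'depth z',P[L==i][:,2].mean(),(d[L==i]>0).mean())
"""+s[b:]
open('m.py','w').write(s)
E
python3 m.py
```

```text
scene0 orange 310 [0.56092014 0.12067235] 0.07520329101053057 depth z 0.06275042876063275Traceback (most recent call last):
  File "m.py", line 12, in <module>
    m=msk(kb,h[...,2]<70); n,L,st,ce=cv2.connectedComponentsWithStats(m.astype(np.uint8)); i=1+st[1:,4].argmax()
                                                                                               ~~~~~~~~~~~~~~~^^
ValueError: attempt to get argmax of an empty sequence
```

```bash
python3 - <<'E'
from h import *
for f,(u,v) in(('scene0',(237,194)),('side0',(226,171))):
    im,d,K,T=load(f); print(im[v-8:v+14:2,u-8:u+9:4].max(-1), d[v,u], cloud(d,K,T)[v-6:v+8:3,u])
E
sed -i "s/m=msk(kb,h\[...,2\]<70)/m=msk(kb,(h[...,2]<115)\&(h[...,1]<110))/" m.py; python3 m.py
```

```text
[[174 175 175 175 170]
 [173 170 143 171 167]
 [172 118 105 111 171]
 [255 104 109 105 249]
 [248  97 106  98 247]
 [247  94 104  99 247]
 [247  92 104  97 248]
 [247 255 100 128 240]
 [247 248 179 207 202]
 [247 247 253 205 207]
 [247 247 247 250 205]] 1.1616536 [[ 0.3127907  -0.08312463  0.00276547]
 [ 0.58010236 -0.05312998  0.16535373]
 [ 0.59130483 -0.05230718  0.16272137]
 [ 0.59353941 -0.05251255  0.15415796]
 [ 0.59335218 -0.05300075  0.14388046]]
[[108 110 104 110  97]
 [143  95  67  98 106]
 [214 117  45 147 207]
 [255 195  34 238 255]
 [255 198  25 240 255]
 [255 223  24 249 255]
 [255 236  85 255 255]
 [255 206 193 255 255]
 [225 208 253 255 255]
 [224 242 255 255 255]
 [255 255 255 255 255]] 1.4344866 [[ 0.57552985 -0.05940509  0.16260711]
 [ 0.57135021 -0.04301116  0.16147798]
 [ 0.56974889 -0.03660655  0.15441893]
 [ 0.57026457 -0.03839985  0.14227342]
 [ 0.57126504 -0.04206773  0.12881516]]
scene0 orange 310 [0.56092014 0.12067235] 0.07520329101053057 depth z 0.06275042876063275
knob [233 189  10  12  99] [237.27272727 194.70707071] axis@mid [[ 0.57580826 -0.0534231  
[... 831 characters left out ...]
 0.57465138 -0.06858341  0.15      ]] depth z 0.10358861321799273 1.0
lid 647 (0.5748677849769592, -0.04780523106455803) 0.07060219347476959
handles [array([0.60304305, 0.03493063, 0.102926  ]), array([ 0.53466098, -0.13244643,  0.10386532])]
paddle 251 [0.53375017 0.36791348 0.14569833] [0.51104827 0.34175708 0.12893482] [0.55756367 0.38613902 0.15615171]
hob ((0.6418752074241638, -0.036124229431152344), (0.5326182246208191, 0.4308713376522064), 87.10801696777344)
cheek 366 [0.62133389 0.37973661 0.11906891] [0.55258084 0.34292086 0.10812357] [0.66755892 0.40231299 0.12996479]
foot 1324 ((0.6073998212814331, 0.31526413559913635), (0.22247417271137238, 0.1933460235595703), 2.299659013748169)
```

View pics/c.png

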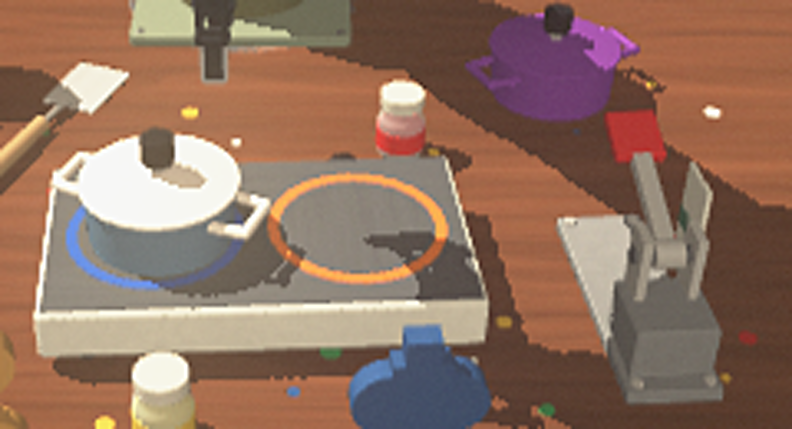

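The crop confirms it: a white-lidded blue pot with a black knob on the blue ring, and an empty orange ring. I'll move above it and refine with the wrist camera.

```bash
python3 -m inch '[{"dx":-0.025},{"dx":-0.026},{}]'; python3 - <<'E'
from h import *
im,d,K,T=shot('wrist','w1'); P=cloud(d,K,T); print(T.round(3),r.state()['ee_pos'])
h=cv2.cvtColor(im,cv2.COLOR_RGB2HSV).astype(int)
for lo,hi,n in((.155,.17,'knob'),(.118,.133,'lid')):
    m=(P[...,2]>lo)&(P[...,2]<hi)&(np.hypot(P[...,0]-.577,P[...,1]+.051)<.09); q=P[m]
    print(n,m.sum(),q[:,2].mean(),cv2.minEnclosingCircle(q[:,:2].astype(np.float32)),q.min(0),q.max(0))
E
```

```text
[[ 1.    -0.001 -0.     0.575]
 [-0.001 -0.951 -0.308  0.079]
 [-0.     0.308 -0.951  0.374]
 [ 0.     0.     0.     1.   ]] [5.74816980e-01 1.11094953e-05 2.30940380e-01]
knob 1190 0.1629171743739298 ((0.5761833786964417, -0.05305025726556778), 0.01533729862421751) [ 0.56151309 -0.06715126  0.1550504 ] [ 0.59108798 -0.03800452  0.16561972]
lid 16575 0.12446003753871333 ((0.5762705206871033, -0.053423814475536346), 0.0711403340101242) [ 0.5059875  -0.1236137   0.11801764] [0.64703669 0.01750679 0.13152652]validation failed for argument at $[0]...
```

View pics/w1.png

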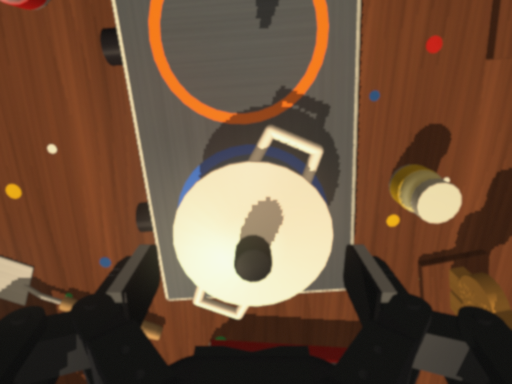

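The wrist picture shows the pot lid at (253,233) with its knob at (253,259), and the orange ring near (240,30). The move was refused, so it seems every key must be written out.

```bash
python3 -m inch '[{"dx":-0.027,"dy":0.001,"dz":0,"wx":0,"wy":0,"wz":0},{"dx":-0.026,"dy":0,"dz":0,"wx":0,"wy":0,"wz":0},{"dx":0,"dy":0,"dz":0.03,"wx":0,"wy":0,"wz":0},{"dx":0,"dy":0,"dz":0.03,"wx":0,"wy":0,"wz":0},{"dx":0,"dy":0,"dz":0.02,"wx":0,"wy":0,"wz":0},{"dx":0,"dy":0,"dz":0.01,"wx":0,"wy":0,"wz":0},{"dx":0,"dy":0,"dz":0,"wx":0,"wy":0,"wz":0}]' 1 20
```

```text
time: 0.85
ee_pos: [0.5756, -0.0529, 0.1404]
ee_rot: [-2.22, -2.221, 0.002]
wrist_force: [-0.4, 0.7, 0.9]
opening: 0.998
grip_force: 0.0
```

```bash
python3 -m inch '[{"dx":0,"dy":0.0005,"dz":0.003,"wx":0,"wy":0,"wz":0},{"dx":0,"dy":0,"dz":0,"wx":0,"wy":0,"wz":0},{"dx":0,"dy":0,"dz":0,"wx":0,"wy":0,"wz":0},{"dx":0,"dy":0,"dz":0,"wx":0,"wy":0,"wz":0},{"dx":0,"dy":0,"dz":0,"wx":0,"wy":0,"wz":0},{"dx":0,"dy":0,"dz":0,"wx":0,"wy":0,"wz":0},{"dx":0,"dy":0,"dz":0,"wx":0,"wy":0,"wz":0},{"dx":0,"dy":0,"dz":0,"wx":0,"wy":0,"wz":0}]' -1 25
```

```text
time: 1.65
ee_pos: [0.5767, -0.053, 0.1388]
ee_rot: [2.221, 2.221, 0.001]
wrist_force: [-1.3, 0.5, 6.8]
opening: 0.344
grip_force: 24.5
```

```bash
python3 -m inch '[{"dx":0,"dy":0,"dz":-0.0008,"wx":0,"wy":0,"wz":0},{"dx":0,"dy":0,"dz":0,"wx":0,"wy":0,"wz":0}]'; python3 -m inch '[{"dx":0.003,"dy":0,"dz":0,"wx":0,"wy":0,"wz":0},{"dx":0.006,"dy":-0.001,"dz":0,"wx":0,"wy":0,"wz":0},{"dx":0.008,"dy":-0.001,"dz":0,"wx":0,"wy":0,"wz":0},{"dx":0.008,"dy":-0.001,"dz":0,"wx":0,"wy":0,"wz":0},{"dx":0.003,"dy":0,"dz":0,"wx":0,"wy":0,"wz":0}]'
```

```text
time: 1.85
ee_pos: [0.5763, -0.0529, 0.139]
ee_rot: [-2.221, -2.221, 0.001]
wrist_force: [0.1, 0.2, -3.4]
opening: 0.343
grip_force: 25.3
time: 2.35
ee_pos: [0.5733, -0.0234, 0.139]
ee_rot: [-2.219, -2.223, -0.0]
wrist_force: [0.9, 0.6, -5.6]
opening: 0.342
grip_force: 25.2
```

```bash
python3 -m inch '[{"dx":0,"dy":0,"dz":0.0005,"wx":0,"wy":0,"wz":0},{"dx":0.004,"dy":0,"dz":0,"wx":0,"wy":0,"wz":0},{"dx":0.008,"dy":-0.001,"dz":0,"wx":0,"wy":0,"wz":0},{"dx":0.008,"dy":0,"dz":0,"wx":0,"wy":0,"wz":0},{"dx":0.004,"dy":-0.001,"dz":0,"wx":0,"wy":0,"wz":0}]'
```

```text
time: 2.85
ee_pos: [0.5718, 0.0, 0.1389]
ee_rot: [2.22, 2.222, 0.001]
wrist_force: [1.3, -3.3, 5.4]
opening: 0.339
grip_force: 26.2
```

```bash
python3 -m inch '[{"dx":0.004,"dy":0,"dz":0,"wx":0,"wy":0,"wz":0},{"dx":0.008,"dy":-0.001,"dz":0,"wx":0,"wy":0,"wz":0},{"dx":0.008,"dy":-0.001,"dz":0,"wx":0,"wy":0,"wz":0},{"dx":0.008,"dy":-0.001,"dz":0,"wx":0,"wy":0,"wz":0},{"dx":0.004,"dy":0,"dz":0,"wx":0,"wy":0,"wz":0}]'
```

```text
time: 3.35
ee_pos: [0.5685, 0.0318, 0.1388]
ee_rot: [2.221, 2.222, 0.001]
wrist_force: [-0.0, -2.8, 6.3]
opening: 0.341
grip_force: 26.3
```

```bash
python3 -m inch '[{"dx":0.004,"dy":0,"dz":0,"wx":0,"wy":0,"wz":0},{"dx":0.008,"dy":-0.001,"dz":0,"wx":0,"wy":0,"wz":0},{"dx":0.008,"dy":-0.001,"dz":0,"wx":0,"wy":0,"wz":0},{"dx":0.008,"dy":-0.001,"dz":0,"wx":0,"wy":0,"wz":0},{"dx":0.008,"dy":-0.001,"dz":0,"wx":0,"wy":0,"wz":0},{"dx":0.008,"dy":0,"dz":0,"wx":0,"wy":0,"wz":0},{"dx":0.004,"dy":0,"dz":0,"wx":0,"wy":0,"wz":0}]'
```

```text
time: 4.05
ee_pos: [0.5645, 0.0798, 0.1388]
ee_rot: [2.221, 2.222, 0.001]
wrist_force: [0.7, -4.4, 5.8]
opening: 0.341
grip_force: 26.3
```

```bash
python3 -m inch '[{"dx":0.004,"dy":0,"dz":0,"wx":0,"wy":0,"wz":0},{"dx":0.008,"dy":-0.001,"dz":0,"wx":0,"wy":0,"wz":0},{"dx":0.008,"dy":-0.001,"dz":0,"wx":0,"wy":0,"wz":0},{"dx":0.008,"dy":-0.001,"dz":0,"wx":0,"wy":0,"wz":0},{"dx":0.008,"dy":0,"dz":0,"wx":0,"wy":0,"wz":0},{"dx":0.005,"dy":0,"dz":0,"wx":0,"wy":0,"wz":0},{"dx":0,"dy":0,"dz":0,"wx":0,"wy":0,"wz":0}]'; python3 - <<'E'
from h import *
im,d,K,T=shot('side','s2'); P=cloud(d,K,T); h=cv2.cvtColor(im,cv2.COLOR_RGB2HSV).astype(int)
m=(P[...,2]>.118)&(P[...,2]<.132)&(np.hypot(P[...,0]-.561,P[...,1]-.121)<.09)&(h[...,1]<70); print(cv2.minEnclosingCircle(P[m][:,:2].astype(np.float32)))
cv2.imwrite('pics/s2c.png',cv2.resize(im[130:330,120:320],None,fx=2.8,fy=2.8)[:,:,::-1])
E
```

```text
time: 4.75
ee_pos: [0.5614, 0.1214, 0.1388]
ee_rot: [-2.22, -2.222, -0.001]
wrist_force: [-0.5, 3.4, 5.9]
opening: 0.344
grip_force: 26.3
((0.5599064826965332, 0.12460257112979889), 0.07205016165971756)
```

View pics/s2c.png

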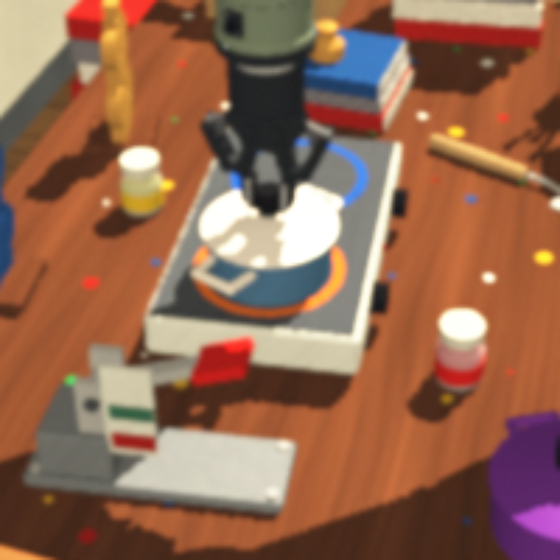

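The pot stands inside the orange ring, and orange shows around its base (270,290 in the crop). I'll release it, lift and check from the wrist camera.

```bash
python3 -m inch '[{"dx":0,"dy":0,"dz":0,"wx":0,"wy":0,"wz":0},{"dx":0,"dy":0,"dz":0,"wx":0,"wy":0,"wz":0},{"dx":0,"dy":0,"dz":0,"wx":0,"wy":0,"wz":0},{"dx":0,"dy":0,"dz":0,"wx":0,"wy":0,"wz":0},{"dx":0,"dy":0,"dz":-0.01,"wx":0,"wy":0,"wz":0},{"dx":0,"dy":0,"dz":-0.03,"wx":0,"wy":0,"wz":0},{"dx":0,"dy":0,"dz":-0.04,"wx":0,"wy":0,"wz":0},{"dx":0,"dy":0,"dz":0,"wx":0,"wy":0,"wz":0}]' 1 20; python3 - <<'E'
from h import *
im,d,K,T=shot('wrist','w3'); P=cloud(d,K,T); h=cv2.cvtColor(im,cv2.COLOR_RGB2HSV).astype(int)
for lo,hi,n in((.155,.17,'knob'),(.118,.133,'lid')):
    m=(P[...,2]>lo)&(P[...,2]<hi)&(np.hypot(P[...,0]-.561,P[...,1]-.121)<.09); q=P[m]
    print(n,m.sum(),q[:,2].mean(),cv2.minEnclosingCircle(q[:,:2].astype(np.float32)))
E
```

```text
time: 5.6
ee_pos: [0.5631, 0.1203, 0.2236]
ee_rot: [2.219, 2.219, 0.009]
wrist_force: [0.1, -0.0, -1.0]
opening: 0.997
grip_force: 0.0
knob 1445 0.1631769844951785 ((0.5619646310806274, 0.12129231542348862), 0.015089502558112144)
lid 21103 0.12450789422045742 ((0.5619481801986694, 0.12091223895549774), 0.07113748788833618)
```

View pics/w3.png

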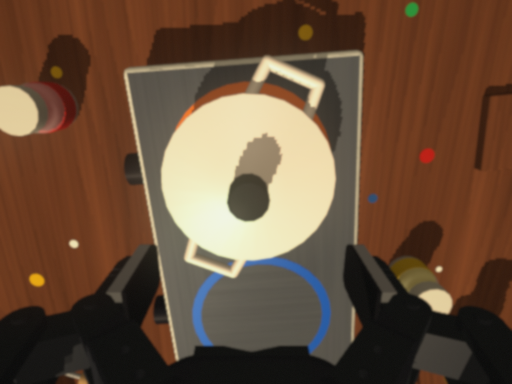

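The pot is released and upright: lid at (248,177), knob at (248,197), centre (0.562, 0.121), with the ring centre at (0.561, 0.121). Next I'll go to the lever with the gripper closed.

```bash
python3 -m inch '[{"dx":0.03,"dy":0,"dz":-0.01,"wx":0,"wy":0,"wz":0},{"dx":0.04,"dy":-0.005,"dz":0,"wx":0,"wy":0,"wz":0},{"dx":0.04,"dy":-0.005,"dz":0,"wx":0,"wy":0,"wz":0},{"dx":0.04,"dy":-0.005,"dz":0,"wx":0,"wy":0,"wz":0},{"dx":0.03,"dy":-0.005,"dz":0,"wx":0,"wy":0,"wz":0},{"dx":0.02,"dy":0,"dz":0,"wx":0,"wy":0,"wz":0},{"dx":0,"dy":0,"dz":0,"wx":0,"wy":0,"wz":0},{"dx":0,"dy":0,"dz":0,"wx":0,"wy":0,"wz":0}]' -1; cat > lv.py <<'E'
from h import *
import sys
im,d,K,T=shot('wrist',sys.argv[1]); P=cloud(d,K,T); h=cv2.cvtColor(im,cv2.COLOR_RGB2HSV).astype(int)
m=((h[...,0]<6)|(h[...,0]>172))&(h[...,1]>140)&(P[...,2]>.07)&(P[...,2]<.18)&(P[...,1]>.25)
n,L,st,ce=cv2.connectedComponentsWithStats(m.astype(np.uint8)); i=1+st[1:,4].argmax(); q=P[L==i]
A=np.c_[q[:,:2],np.ones(len(q))]; c=np.linalg.lstsq(A,q[:,2],rcond=None)[0]
rc=cv2.minAreaRect(q[:,:2].astype(np.float32)); print('paddle',st[i],ce[i],q.mean(0),rc,'slope',c[:2],'z at centre',np.r_[rc[0],1]@c)
m=(P[...,2]>.112)&(P[...,2]<.13)&(P[...,1]>.3)&(P[...,0]>.6); q=P[m]; 
if len(q): print('cheek',len(q),cv2.minAreaRect(q[:,:2].astype(np.float32)))
print(r.state()['ee_pos'])
E
python3 lv.py w4
```

```text
time: 6.45
ee_pos: [0.5414, 0.3195, 0.2282]
ee_rot: [2.221, 2.221, -0.002]
wrist_force: [-0.6, -0.6, 0.9]
opening: 0.001
grip_force: 0.0
paddle [ 209  106   72   70 4102] [244.4378352  139.39541687] [0.53707779 0.36023747 0.14836931] ((0.5376856923103333, 0.3591133654117584), (0.04859241098165512, 0.0442323200404644), 4.776423931121826) slope [-0.33382137 -0.03232377] z at centre 0.14820271108655728
cheek 2351 ((0.6322377920150757, 0.37014201283454895), (0.06608784198760986, 0.05947702005505562), 4.545109748840332)
[0.5416178  0.31895382 0.22838184]
```

View pics/w4.png

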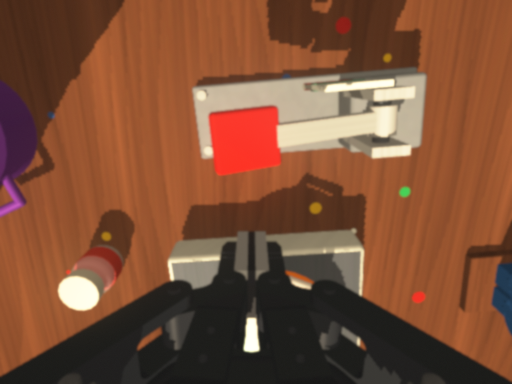

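The paddle is at pixel (244,139), world (0.5375, 0.359), top face 0.148 high, with the lever yaw about 5°. I'll press at about (0.532, 0.3585).

```bash
python3 -m inch '[{"dx":0.02,"dy":-0.005,"dz":0,"wx":0,"wy":0,"wz":0},{"dx":0.0195,"dy":-0.005,"dz":0,"wx":0,"wy":0,"wz":0},{"dx":0,"dy":0,"dz":0.03,"wx":0,"wy":0,"wz":0},{"dx":0,"dy":0,"dz":0.025,"wx":0,"wy":0,"wz":0},{"dx":0,"dy":0,"dz":0.01,"wx":0,"wy":0,"wz":0},{"dx":0,"dy":0,"dz":0,"wx":0,"wy":0,"wz":0},{"dx":0,"dy":0,"dz":0,"wx":0,"wy":0,"wz":0}]'; python3 -m inch '[{"dx":0,"dy":0,"dz":0.006,"wx":0,"wy":0,"wz":0},{"dx":0,"dy":0,"dz":0.006,"wx":0,"wy":0,"wz":0},{"dx":0,"dy":0,"dz":0.006,"wx":0,"wy":0,"wz":0},{"dx":0,"dy":0,"dz":0.006,"wx":0,"wy":0,"wz":0},{"dx":0,"dy":0,"dz":0,"wx":0,"wy":0,"wz":0}]'
```

```text
time: 7.2
ee_pos: [0.5321, 0.3592, 0.1647]
ee_rot: [2.222, 2.22, 0.002]
wrist_force: [-0.5, -0.6, 1.4]
opening: -0.002
grip_force: 0.0
time: 7.7
ee_pos: [0.5313, 0.3595, 0.1388]
ee_rot: [-2.221, -2.221, 0.001]
wrist_force: [-0.3, 0.2, 3.6]
opening: 0.002
grip_force: 1.6
```

Contact is made at 3.6 N. I'll go on down toward 0.106.

```bash
python3 -m inch '[{"dx":0,"dy":0,"dz":0.006,"wx":0,"wy":0,"wz":0},{"dx":0,"dy":0,"dz":0.006,"wx":0,"wy":0,"wz":0},{"dx":0,"dy":0,"dz":0.006,"wx":0,"wy":0,"wz":0},{"dx":0,"dy":0,"dz":0.006,"wx":0,"wy":0,"wz":0},{"dx":0,"dy":0,"dz":0.003,"wx":0,"wy":0,"wz":0},{"dx":0,"dy":0,"dz":0,"wx":0,"wy":0,"wz":0},{"dx":0,"dy":0,"dz":0,"wx":0,"wy":0,"wz":0}]'
```

```text
time: 8.4
ee_pos: [0.5311, 0.3597, 0.1127]
ee_rot: [-2.221, -2.221, 0.001]
wrist_force: [-3.5, -0.7, 6.5]
opening: -0.003
grip_force: 3.1
```

```bash
python3 -m inch '[{"dx":0,"dy":0,"dz":0.003,"wx":0,"wy":0,"wz":0},{"dx":0,"dy":0,"dz":0.003,"wx":0,"wy":0,"wz":0},{"dx":0,"dy":0,"dz":0,"wx":0,"wy":0,"wz":0},{"dx":0,"dy":0,"dz":0,"wx":0,"wy":0,"wz":0}]'; python3 lv.py w5; python3 - <<'E'
from h import *
im,d,K,T=shot('side','s6'); cv2.imwrite('pics/s6c.png',cv2.resize(im[150:320,120:270],None,fx=3.4,fy=3.4)[:,:,::-1])
h=cv2.cvtColor(im,cv2.COLOR_RGB2HSV).astype(int); P=cloud(d,K,T)
m=((h[...,0]<6)|(h[...,0]>172))&(h[...,1]>150)&(P[...,2]>.09)&(P[...,2]<.18)&(P[...,1]>.3)&(P[...,0]<.57); q=P[m]
A=np.c_[q[:,:2],np.ones(len(q))]; t=q[q[:,2]>q[:,2].max()-.008]; print(len(q),q.min(0),q.max(0)); 
A=np.c_[t[:,:2],np.ones(len(t))];print(np.linalg.lstsq(A,t[:,2],rcond=None)[0],t.mean(0))
s=r.state(); print(s['ee_pos'],s['wrist_force'])
E
```

```text
time: 8.8
ee_pos: [0.5311, 0.3597, 0.1068]
ee_rot: [-2.221, -2.221, 0.001]
wrist_force: [-4.6, -0.5, 6.6]
opening: -0.001
grip_force: 3.6
paddle [ 197  201  104   86 4755] [246.91335436 232.54111462] [0.52912704 0.36871505 0.10821046] ((0.5305237174034119, 0.3593299686908722), (0.050402283668518066, 0.043813008815050125), 4.092884540557861) slope [ 0.00348836 -0.05088884] z at centre 0.10869293099638432
cheek 3260 ((0.6348331570625305, 0.375073105096817), (0.033500660210847855, 0.07655088603496552), 33.559383392333984)
[0.53107199 0.35969381 0.10684432]
217 [0.50279659 0.33613156 0.09389255] [0.55359044 0.38517193 0.13402263]
[ 0.04414797  0.96659832 -0.25133084] [0.53519323 0.36933022 0.12929083]
[0.53106086 0.35969924 0.10683242] [-4.57856274  0.1320357   7.46518575]
```

View pics/s6c.png

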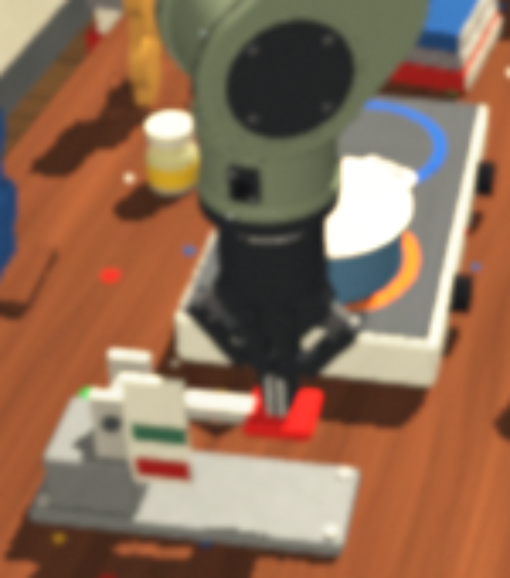

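The arm is level: the paddle's fitted slope is 0.003, the tip is at 0.107, and the push is about 7 N. In the picture the paddle (285,410) is flat under the fingers and the pot is undisturbed on the orange ring. I'll nudge down 0.5 mm and hand in.

```bash
python3 -m inch '[{"dx":0,"dy":0,"dz":0.0005,"wx":0,"wy":0,"wz":0},{"dx":0,"dy":0,"dz":0,"wx":0,"wy":0,"wz":0},{"dx":0,"dy":0,"dz":0,"wx":0,"wy":0,"wz":0},{"dx":0,"dy":0,"dz":0,"wx":0,"wy":0,"wz":0},{"dx":0,"dy":0,"dz":0,"wx":0,"wy":0,"wz":0}]' && python3 -c "
from plant import r
print(r.close_job())"
```

```text
time: 9.4
ee_pos: [0.5311, 0.3597, 0.1064]
ee_rot: [-2.221, -2.221, 0.001]
wrist_force: [-4.2, 0.6, 7.6]
opening: -0.0
grip_force: 3.6
the job is handed in; nothing more can be done
None
```

The pot is centred in the orange ring to about 1 mm and let go, though the knob grip briefly pulled up with about 5.6 N (near the pot's weight) before I eased it back to pressing; the lever is held level with about 7 N, and the job was handed in at 9.4 s with no verdict shown.

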